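# Clamp a wooden strip under a sliding-jaw hold-down clamp

## Robot

A 6-joint arm with a two-finger parallel gripper is mounted at the origin on a cart in front of the work surface, level with it; the furniture and walls round the work are solid. World frame = base frame: x ahead of the robot, y to its left, z up, the work surface at z = 0. Lengths are in mm, angles in degrees, forces in N, time in s.
With the tool pointing down it reaches from about 350 to 800 mm from the base axis. Payload 7.3 kg.
Tool frame: the origin (TCP) lies midway between the tips of the shut fingers; the grasp point (between the pads) lies 19 mm behind it; z points along the fingers, y is the line along which they close (so a half turn about z gives the same grasp; the last joint's range is limited). The gripper opens to 85 mm and grips with 20 to 120 N. Pads are 22 mm wide; open, the fingers measure 114 mm over their backs; the gripper's body (76 mm by 85 mm) begins 54 mm behind the grasp point. The pads swing forward as they close: fully open they stand 13 mm farther back than shut.
Start: joints at [-83.079, 19.595, 87.324, -0, 73.075, -8.365], TCP at [138.436, -506.438, 231.322] pointing down, gripper open.
Joint ranges: [-145.02, 145.02], [-44.19, 115.74], [2.07, 154.8], [-57.11, 237.11], [16.16, 152.29], [-177.93, 177.93]. Speed limits (degrees/s): [147.25, 147.25, 180, 180, 180, 180].

## Interface

Orientations are given as [roll, pitch, yaw] about the fixed x, y, z axes, in that order (R = Rz(yaw) Ry(pitch) Rx(roll)).
In Python, from rig import env gives the robot as it stands. The module is installed in compiled form; this text tells all that it offers.
- The arm moves only by the tool drive_tool, never from a script. Its arguments are lists of equal length, an entry for each row: "linear": the shift along the tool's x, y, z in units of 25 mm (1.0 is 25 mm), a list of three; "roll": the turn about the tool's z in units of 5 degrees (1.0 is 5 degrees); "fingers": the closure, from 0 (fully open) to 1 (shut). In form: {"linear": [[tx, ty, tz], ...], "roll": [roll, ...], "fingers": [fingers, ...]}. A call has 1 to 12 rows; each row shifts and turns the commanded pose from where the row before left it, along the tool's axes as they then stand; what a row does not reach is not made up. A row lasts 1/10 s, in which the tool goes at most 50 mm and 8.59 degrees, less where a joint would pass 70% of its speed; a pose out of reach is approached as far as the arm can. A call is refused whole if a number of a shift passes 1 or a number of a turn 1, either way. A call with a gripper value outside its range is refused whole. The fingers move at their own pace and stop on an object; "force" is the grip in N (left out, the last holds). Time passes only in rows, so rows that do not move let the fingers close. It gives the time, the measured TCP pose, the force, the opening and the grip force at its end, in the units of the state.
- env.sense(): the state, without advancing time (a new reading comes with each control period).
- env.capture(name): name is "scene" or "top"; returns the picture (480x640x3 uint8, red, green, blue); there is no depth.
- env.camera_info(name): a dict with "mtx" (3x3 intrinsics, pixels), "world_from_camera" (4x4, takes a point from camera to world coordinates). Camera axes: x right, y down, z forward; pixel columns grow to the right and rows downward; lengths in mm; the calibration is good to about 2 mm. A picture is of the moment at which its call begins. camera_info takes no time and is no camera call.
- env.sign_off(): hands the job in; it is judged then, once.
The state is a dict: "time_s": time; "joints": joint angles; "joint_vel": joint speeds; "effort": joint torques, N m; "position": TCP position; "eef_rot": TCP orientation; "force": force on the tool from outside, world axes, zero at the start; "wrist_torque": the same for the moment, N m; "finger_gap": opening from 0.0 (shut) to 1.0 (fully open); "grip_force": force on a finger pad.
Only numpy, scipy, OpenCV 4.12 (cv2) and the standard library are available. Lean on these libraries where they do the work, as an engineer would, in place of code of your own. Each camera call takes 0.05 s, during which the arm holds its last target. There are 200 camera calls.

## Task

Lay the wooden strip that stands on its end down flat on the table and let it go; then take it again and set it on the clamp's base on its broad face, centred under the clamp's pad and pushed right up against both back stops. Then slide the clamp's jaw down the bar until the pad bears on the strip and the jaw tilts and binds, and turn the handle clockwise until the strip is clamped firmly. Leave the loose things round about where they are.

Things in the scene. Friction and masses are not known exactly. Their poses are not given: they have to be found in the camera images.
- strip: the work: light hardwood strip, 40 x 24 x 180 mm, about 0.12 kg, two small dark dots on each broad face; stands on one end at the start. Origin: centre of the end it stands on; body z along its 180 mm length (up at the start), x across its 40 mm width, y through its 24 mm thickness (broad faces look to +y and -y)
- strip_mid (a point): centre of the strip, 90 mm from its origin along body z; axes as strip
- clamp_base: plywood base of the hold-down bar clamp, fixed to the table; place and yaw vary. Origin: at table height straight below the screw axis; z up, x away from the robot towards the bar, y left along the base. 12 mm thick, from x = -35 to +125 and y = -60 to +60 mm: a strip lying along y overhangs it by 30 mm at each end. The bar's foot block is 46 x 40 mm, up to 28 mm high
- stop_left (a point): middle of the front face of the left back stop, at base x = +22, y = +36 mm, 21 mm above the table. The wooden stops are 12 mm deep (x), 30 mm wide (y), and stand 18 mm above the plywood. A strip touching both has its centre line at base x = +2 mm. Axes as clamp_base
- stop_right (a point): the same on the right back stop, at base x = +22, y = -36 mm
- bar_top (a point): top end of the upright steel bar, 22 (base x) x 8 (base y) mm, at base x = +90, y = 0, 145 mm above the table. It stands out 12 to 34 mm above the collar at the start and about 52 mm when the strip is clamped
- jaw (a joint): how far the jaw has slid down the bar, m: 0 = top; 0 to 0.022 at the start; with the handle at 0 the pad meets the strip lying on the base at about 0.040, and the jaw is bound at about 0.044. Pushed down at the bar it slides against about 5 N of drag, helped by its weight of 0.34 kg, and stays where it is left; pushed far out from the bar it binds
- jaw_tilt (a joint): tilt of the jaw on the bar, rad: positive = the outer (screw) end raised. About 0.027 rad of play either way with a light centring spring; loaded at the pad it tilts up, binds on the bar by friction and no longer slides up. Bound, it gives a little like a spring: about 0.055 at 20 N of clamping force, 0.075 at 35 N
- collar_top (a point): middle of the top of the jaw's steel collar, on the bar's axis. Collar 50 (x) x 52 (y) mm, 34 mm high; its top forms two flat push shoulders beside the bar, from y = 5.5 to 26 mm on either side. The arm (20 mm wide, 24 mm high) runs from it 90 mm towards -x to the screw's boss (31 mm diameter). Axes as clamp_base when the jaw is level
- pad_face (a point): centre of the underside of the round steel pad (30 mm diameter) under the screw, 90 mm in front of the bar's axis. 18 to 40 mm above the top of a strip lying on the base at the start. It does not turn with the handle. Axes as clamp_base when the jaw is level
- pad: the steel pad with the screw and handle it carries; origin on the screw axis 40 mm above the pad's underside
- handle_top (a point): centre of the top of the upright wooden screw handle: round, 27 mm diameter, its straight grip reaching from 60 to 10 mm below this point; 146 mm above the pad's underside. It goes down with the jaw and the screw
- handle (a joint): turn of the handle, rad: positive = clockwise seen from above = pad goes down 1.27 mm per rad. 0 to 0.4 at the start, end stop at 9.5. Friction 0.1 N m plus 1.3 N mm per newton of clamping force. Once the jaw has bound, clamping force rises about 11 N per rad; above 20 N is firm, and up to about 75 N the screw holds by itself when let go
- tape_measure: yellow tape measure, 62 x 82 x 34 mm, bystander; origin: centre of the underside
- sanding_block: grey sanding block, 62 x 105 x 30 mm, bystander; origin: centre of the underside
- pencil: pencil, 6 x 156 x 7 mm, bystander; origin: centre of the underside
- try_square: try square with wooden stock, 168 x 115 x 20 mm, bystander; origin: centre of the underside
- offcut_short: short softwood offcut lying flat, 45 x 85 x 22 mm, bystander (not the work); origin: centre of the underside
- paste_jar: white jar with orange lid, 58 mm diameter, 78 mm high, bystander; origin: centre of the underside

How it is judged (in metres and radians):
On the way, in this order (a step that is already met when the one before it is completed fails the run):
1. the strip has been laid down flat on a broad face on the table and let go ((angle between strip's own y axis and vertical below 0.1 rad or angle between strip's own y axis and vertical above 3.0416 rad) and height (world z) of strip_mid below 0.018 m and contact force between strip and the fingers below 0.5 N), for 0.2 s.
2. the strip lies on the base against the stops under the raised pad (x of strip_mid in the frame of clamp_base between -0.002 and 0.01 m and y of strip_mid in the frame of clamp_base between -0.025 and 0.025 m and z of strip_mid in the frame of clamp_base between 0.02 and 0.029 m and angle between the z axis of strip and the y axis of clamp_base, either way round below 0.06 rad and (angle between strip's own y axis and vertical below 0.1 rad or angle between strip's own y axis and vertical above 3.0416 rad) and contact force between pad and strip below 0.1 N), for 0.2 s.
3. the jaw has been slid down until the pad touches the strip (contact force between pad and strip above 0.5 N and value of joint jaw above 0.03 m), for 0.1 s.
At the end, for the whole second after the job is handed in: The strip lies flat on the base on a broad face, against both stops (centre line within 4 mm, long axis within 0.06 rad), its middle within 25 mm of the pad's; the jaw is tilted and bound (over 0.015 rad), the handle has been turned past 0.8 rad, and the pad presses the strip with more than 20 N (contact force between pad and strip above 20 N and value of joint handle above 0.8 rad and value of joint jaw_tilt above 0.015 rad and x of strip_mid in the frame of clamp_base between -0.002 and 0.01 m and y of strip_mid in the frame of clamp_base between -0.025 and 0.025 m and z of strip_mid in the frame of clamp_base between 0.02 and 0.029 m and angle between the z axis of strip and the y axis of clamp_base, either way round below 0.06 rad and (angle between strip's own y axis and vertical below 0.1 rad or angle between strip's own y axis and vertical above 3.0416 rad) and linear speed of strip below 0.01 m/s); the robot touches nothing.
It fails at once if one of the loose bystanders is moved by more than 4 cm (distance of any of tape_measure, sanding_block, pencil, try_square, offcut_short, paste_jar from where it was at the start of the episode above 0.04 m).
It also fails if it takes over 72 s, if anything falls off the work surface, if the arm or the gripper's body presses on something with over 40 N, if the wrist force passes 120 N, or if a joint passes its speed limit or range.

## Working session

There is one attempt and no reset: what is moved stays moved. The work goes in short steps, Python scripts to look and compute and a tool call to move; the robot and the scene stay as the last step left them, time stands still between calls to the robot, and variables do not carry over. Pictures are saved under pics/ and viewed, at most 10 in all, crops included, and the job is handed in when it is done.

Besides the shell and the picture viewer there is one more tool, called as name([rows], argument=value, ...), one row to a line, values as JSON. drive_tool: Moves the arm, as the interface text tells. Its arguments: {"type":"object","properties":{"linear":{"type":"array","items":{"type":"array","items":{"type":"number"}}},"roll":{"type":"array","items":{"type":"number"}},"fingers":{"type":"array","items":{"type":"number"}},"force":{"type":"number"}},"required":["linear","roll","fingers"]}

```bash
mkdir -p pics; ls
python3 - <<'E'
from rig import env
import cv2,numpy as np
s=env.sense();print({k:np.round(v,2).tolist() for k,v in s.items()})
for n in("scene","top"):
    im=env.capture(n);cv2.imwrite(f"pics/{n}0.png",im[:,:,::-1])
    c=env.camera_info(n);print(n,np.round(c["mtx"],1).tolist(),np.round(c["world_from_camera"],3).tolist())
E
```

```text
pics
{'time_s': 0.0, 'joints': [-83.08, 19.64, 87.38, 0.0, 73.07, -8.37], 'joint_vel': [0.09, -0.01, -0.05, 0.06, 0.03, 0.02], 'effort': [-0.0, -43.37, -24.6, -0.0, 0.01, 0.0], 'position': [138.38, -506.0, 230.61], 'eef_rot': [-179.91, -0.01, 15.29], 'force': [0.91, 0.16, 0.64], 'wrist_torque': [-0.01, 0.03, -0.01], 'grip_force': 0.0, 'finger_gap': 1.0}
scene [[499.5, 0.0, 325.2], [0.0, 499.5, 237.1], [0.0, 0.0, 1.0]] [[-0.842, -0.382, 0.38, 121.48], [-0.539, 0.611, -0.581, 699.302], [-0.01, -0.694, -0.72, 875.107], [0.0, 0.0, 0.0, 1.0]]
top [[506.5, 0.0, 322.8], [0.0, 506.5, 235.2], [0.0, 0.0, 1.0]] [[0.017, -0.993, 0.116, 357.035], [-1.0, -0.016, 0.008, 120.518], [-0.006, -0.116, -0.993, 1290.663], [0.0, 0.0, 0.0, 1.0]]
```

View pics/scene0.png

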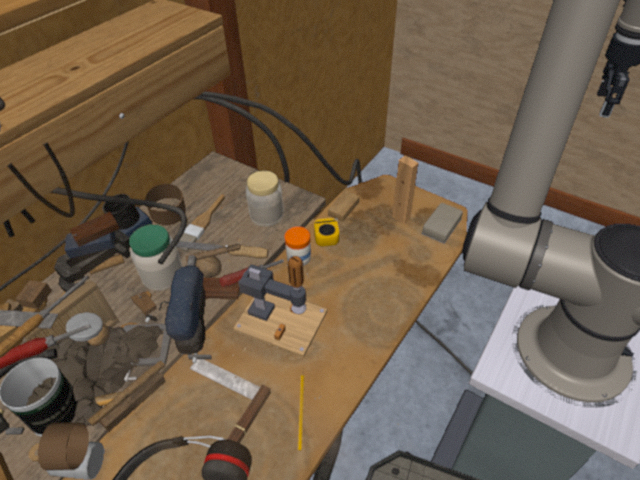

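View pics/top0.png

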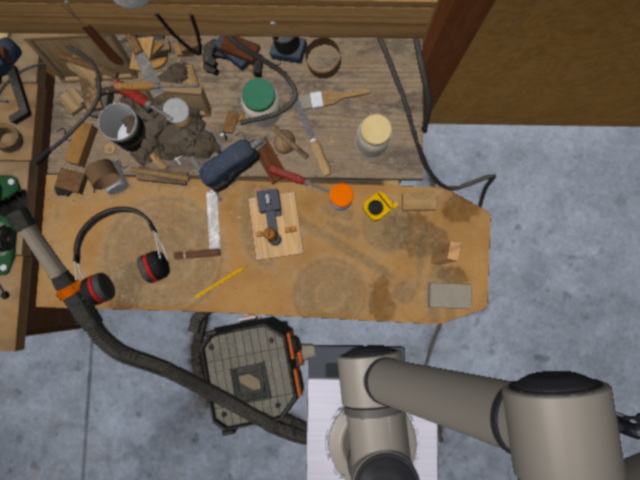

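Scene: the strip stands at about (405,190), clamp base at about (282,318), screw handle at (296,272). Top: strip's top end is at about (453,250), base centre (275,225), handle top (270,235), sanding block (450,295). I'll zoom in next.

Run:
```python
import cv2,numpy as np
s=cv2.imread("pics/scene0.png");t=cv2.imread("pics/top0.png")
def c(im,x,y,w,h,k): return cv2.resize(im[y:y+h,x:x+w],None,fx=k,fy=k,interpolation=cv2.INTER_CUBIC)
a=c(s,230,250,100,110,4);b=c(t,235,180,80,85,4)  # 400x440, 320x340
d=c(s,380,145,90,100,2.5);e=c(t,410,220,90,95,2.5)
M=np.zeros((600,800,3),np.uint8)
M[:300,:400]=c(s,230,252,100,75,4); M[:300,400:]=c(t,230,185,100,75,4)
M[300:,:400]=c(s,375,150,100,75,4); M[300:,400:]=c(t,400,235,100,75,4)
cv2.imwrite("pics/m1.png",M)
```

```text
(no output)
```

View pics/m1.png

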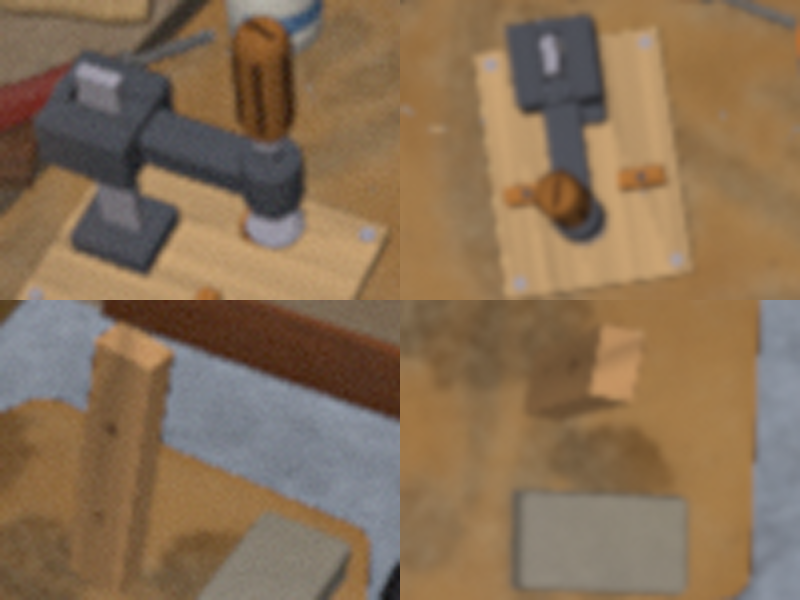

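Clamp crops show screws at the base corners, two orange stops, the jaw with handle over pad. The strip's end face is about 11 px wide and 18 px tall in the top view (centre ≈(454.6,251.3)), with its dotted broad face looking left (+y). Now I'll measure.

```bash
cat > h.py <<'E'
import cv2,numpy as np,json
from rig import env
def ray(n,p):
    c=env.camera_info(n);W=np.array(c["world_from_camera"]);d=W[:3,:3]@np.linalg.inv(c["mtx"])@np.array([p[0],p[1],1.])
    return W[:3,3],d/np.linalg.norm(d)
def plane(n,p,z):
    o,d=ray(n,p);return o+d*(z-o[2])/d[2]
def tri(ps,pt):
    A=np.zeros((3,3));b=np.zeros(3);R=[ray("scene",ps),ray("top",pt)]
    for o,d in R:
        P=np.eye(3)-np.outer(d,d);A+=P;b+=P@o
    x=np.linalg.solve(A,b);return np.round(x,1),[round(float(np.linalg.norm((np.eye(3)-np.outer(d,d))@(x-o))),1) for o,d in R]
def proj(n,X):
    c=env.camera_info(n);W=np.linalg.inv(c["world_from_camera"]);q=c["mtx"]@(W@np.r_[X,1])[:3];return q[:2]/q[2]
E
python3 - <<'E'
from h import *
s=cv2.imread("pics/scene0.png");t=cv2.imread("pics/top0.png")
# print HSV samples
for n,im,ps in(("t",t,[(455,252),(440,252),(480,250),(262,215),(290,245),(270,236),(246,215),(450,295)]),("s",s,[(407,160),(402,190),(415,190),(297,265),(310,330),(340,330)])):
    h=cv2.cvtColor(im,cv2.COLOR_BGR2HSV)
    for p in ps: print(n,p,h[p[1]-1:p[1]+2,p[0]-1:p[0]+2].reshape(-1,3).mean(0).round())
# screws in base: low-saturation bright blobs
for n,im,(x,y,w,h) in(("top",t,(240,185,70,80)),("scene",s,(225,260,115,100))):
    v=cv2.cvtColor(im,cv2.COLOR_BGR2HSV)[y:y+h,x:x+w];m=((v[...,1]<70)&(v[...,2]>110)).astype(np.uint8)
    k,l,st,ce=cv2.connectedComponentsWithStats(m)
    for i in range(1,k):
        if st[i,4]>2: p=ce[i]+(x,y);print(n,"grey",st[i,4],p.round(1),plane(n,p,12).round(1))
E
```

```text
t (455, 252) [ 15. 125. 192.]
t (440, 252) [ 15. 131. 111.]
t (480, 250) [ 17. 142. 161.]
t (262, 215) [ 17. 107. 180.]
t (290, 245) [ 17. 108. 195.]
t (270, 236) [ 14. 176. 137.]
t (246, 215) [ 16. 117. 138.]
t (450, 295) [ 19.  39. 139.]
s (407, 160) [ 15. 123. 167.]
s (402, 190) [ 15. 127. 125.]
s (415, 190) [ 16. 136. 145.]
s (297, 265) [ 14. 177. 131.]
s (310, 330) [ 17. 106. 189.]
s (340, 330) [ 16. 110. 155.]
top grey 37 [266.9 198. ] [599.5 275.4  12. ]
top grey 9 [291. 195.] [608.3 213.8  12. ]
top grey 4 [257.  199.5] [595.3 300.8  12. ]
top grey 9 [252. 201.] [591.2 313.5  12. ]
top grey 3 [266. 216.] [552.9 276.4  12. ]
top grey 4 [267.  222.5] [536.1 273.4  12. ]
top grey 4 [275.5 245. ] [478.9 250.1  12. ]
top grey 10 [298.8 249.5] [468.4 190.7  12. ]
top grey 12 [259.5 255.5] [451.5 289.9  12. ]
scene grey 19 [305.1 261.5] [574.3  93.4  12. ]
scene grey 4 [260.5 264. ] [656.4 153.7  12. ]
scene grey 94 [254.  272.7] [653.  182.1  12. ]
scene grey 3 [238.7 268.7] [689.8 191.2  12. ]
scene grey 60 [258.6 303.2] [592.  243.4  12. ]
scene grey 100 [298.4 309.1] [511.3 210.9  12. ]
scene grey 14 [321.5 310.3] [468.5 187.6  12. ]
scene grey 13 [238.5 325.2] [592.8 309.7  12. ]
scene grey 16 [301.  348.5] [452.9 286.3  12. ]
```

Screw rectangles fit the base (100 × 140 mm, both views within 3 mm): yaw ≈9.5°, base origin ≈(486,243). Next, the strip's top, handle top and bar top.

Run:
```python
from h import *
s=cv2.imread("pics/scene0.png");t=cv2.imread("pics/top0.png")
v=cv2.cvtColor(t,cv2.COLOR_BGR2HSV)[236:268,440:470];m=((v[...,2]>178)).astype(np.uint8)
k,l,st,ce=cv2.connectedComponentsWithStats(m);i=1+st[1:,4].argmax()
c=cv2.findContours((l==i).astype(np.uint8),0,2)[0][0]
r=cv2.minAreaRect(c);print("top face",st[i],ce[i]+(440,236),r)
P=[plane("top",q+np.array([440,236]),180) for q in cv2.boxPoints(r)]
print(np.round(P,1)[:,:2].tolist())
print("strip top tri",tri((408.4,161.8),ce[i]+(440,236)), plane("scene",(408.4,161.8),180).round(1),plane("top",ce[i]+(440,236),180).round(1))
# dark dots & handle
for n,im,(x,y,w,h) in(("top",t,(258,222,30,26)),("scene",s,(282,250,30,45))):
    v=cv2.cvtColor(im,cv2.COLOR_BGR2HSV)[y:y+h,x:x+w];m=((v[...,1]>150)).astype(np.uint8)
    k,l,st,ce=cv2.connectedComponentsWithStats(m);i=1+st[1:,4].argmax();print(n,"handle",st[i]+[x,y,0,0,0],ce[i]+(x,y))
o=np.array([485.8,242.9]);a=np.radians(9.5);R=np.array([[np.cos(a),-np.sin(a)],[np.sin(a),np.cos(a)]])
for z in(200,210,222):
    for n in("scene","top"): print(n,z,proj(n,np.r_[o,z]).round(1))
# predicted projections of strip base centre etc
X=plane("top",(454.2,250.8),180)[:2]
print("strip foot scene",proj("scene",np.r_[X,0]).round(1),"top",proj("top",np.r_[X,0]).round(1))
# bystanders & table edges on z=0
for n,p in(("tape",(378,206)),("offcut",(420,202)),("sandTL",(429,283)),("sandTR",(471,284)),("tableR",(489,250)),("tableBotR",(440,323)),("jar",(341,195)),("pencilR",(242,268))):
    print(n,plane("top",p,10).round())
```

```text
top face [ 8 13 12 10 81] [453.80246914 254.04938272] ((13.378377914428711, 17.22972869873047), (9.699540138244629, 10.192737579345703), 9.462321281433105)
[[441.5, -145.6], [463.7, -149.6], [460.5, -170.5], [438.3, -166.5]]
strip top tri (array([ 451.9, -157. ,  182.9]), [3.2, 3.2]) [ 456.3 -159.3  180. ] [ 449.2 -159.   180. ]
top handle [263 229  14  12 119] [269.74789916 234.20168067]
scene handle [287 257  17  30 370] [295.26486486 271.42432432]
scene 200 [294.8 265.5]
top 200 [270.4 233.5]
scene 210 [294.5 261.8]
top 210 [269.8 233. ]
scene 222 [294.1 257.3]
top 222 [269.2 232.3]
strip foot scene [400.6 219.1] top [436.4 256.8]
tape [584. -10.  10.]
offcut [ 596. -117.   10.]
sandTL [ 389. -139.   10.]
sandTR [ 389. -244.   10.]
tableR [ 475. -291.   10.]
tableBotR [ 290. -165.   10.]
jar [611.  86.  10.]
pencilR [419. 333.  10.]
```

Strip top measured from both views on z=180 agree: (456.3,-159.5), x-axis yaw ≈-7.5°; the triangulated height of ~183 checks. I'll move above it with the closing line along its width.

drive_tool([
  [0,0,0],
  [0,0,0],
  [0,0,0],
  [0,0,0],
  [0,0,0],
  [0,0,0],
  [0,0,0],
  [0,0,0],
  [0,0,0],
  [0,0,0],
  [0,0,0],
  [0,0,0],
], roll=[-0.96,-0.96,-0.96,-0.96,-0.96,-0.96,-0.96,-0.96,-0.96,-0.96,-0.96,-0.96], fingers=[0.2,0.2,0.2,0.2,0.2,0.2,0.2,0.2,0.2,0.2,0.2,0.2], force=20)

```text
time_s: 1.3
position: [138.4, -506.2, 230.9]
eef_rot: [-180.0, -0.0, 73.1]
force: [0.2, -0.1, 0.1]
finger_gap: 0.802
grip_force: 0.0
```

drive_tool([
  [0,0,0],
  [0,0,0],
  [0.9,0.63,0],
  [0.9,0.63,0],
  [0.9,0.63,0],
  [0.9,0.63,0],
  [0.9,0.63,0],
  [0.9,0.63,0],
  [0.9,0.63,0],
  [0.9,0.63,0],
  [0.9,0.63,0],
  [0.9,0.63,0],
], roll=[-0.96,-0.96,0,0,0,0,0,0,0,0,0,0], fingers=[0.2,0.2,0.2,0.2,0.2,0.2,0.2,0.2,0.2,0.2,0.2,0.2])

```text
time_s: 2.5
position: [324.5, -302.9, 231.0]
eef_rot: [-180.0, -0.0, 82.5]
force: [0.1, 0.8, 0.6]
finger_gap: 0.802
grip_force: 0.0
```

drive_tool([
  [0.9,0.63,0],
  [0.9,0.63,0],
  [0.9,0.63,0],
  [0.9,0.63,0],
  [0.9,0.63,0],
  [0.9,0.63,0],
  [0.9,0.63,0],
  [0,0,0],
], roll=[0,0,0,0,0,0,0,0], fingers=[0.2,0.2,0.2,0.2,0.2,0.2,0.2,0.2])

```text
time_s: 3.3
position: [455.2, -160.2, 230.9]
eef_rot: [-180.0, -0.1, 82.7]
force: [-0.0, -0.0, -0.5]
finger_gap: 0.803
grip_force: 0.0
```

Run:
```python
from h import *
s=env.sense();print(s["time_s"],np.round(s["position"],1),np.round(s["eef_rot"],2),s["finger_gap"],np.round(s["joints"],1))
M=np.zeros((600,800,3),np.uint8)
for i,(n,x,y) in enumerate((("scene",335,90),("top",395,170))):
    im=env.capture(n)[:,:,::-1];cv2.imwrite(f"pics/{n}1.png",im)
    M[:,400*i:400*i+400]=cv2.resize(im[y:y+150,x:x+100],None,fx=4,fy=4,interpolation=cv2.INTER_CUBIC)
cv2.imwrite("pics/m2.png",M)
```

```text
3.3 [ 455.2 -160.2  230.9] [-1.7999e+02 -5.0000e-02  8.2660e+01] 0.8028230846899179 [-28.5  15.2  93.7   0.   71.1 -21.2]
```

View pics/m2.png

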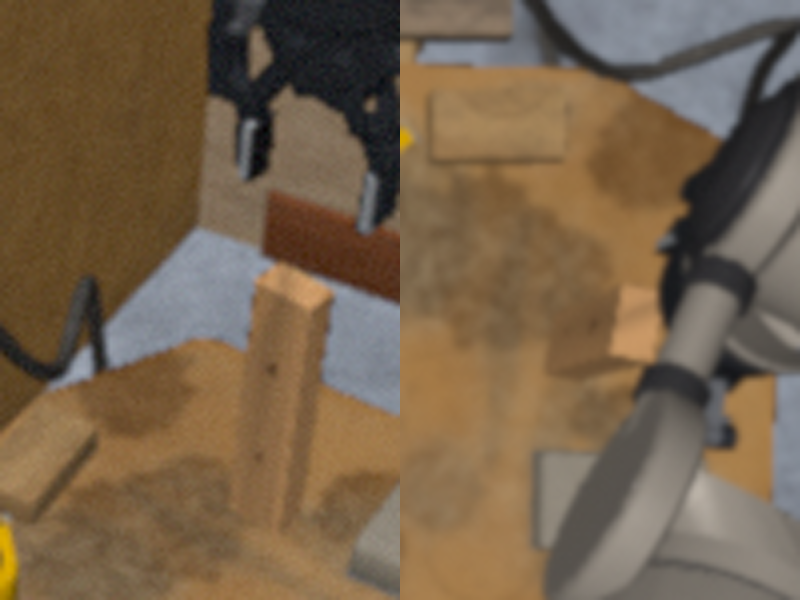

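Scene crop: fingertips' mid at about (411.6,141) matches the projected TCP; the strip lies straight below, with the fingers astride its width. I'll descend and grip lightly near the top.

drive_tool([
  [0,0,0.8],
  [0,0,0.8],
  [0,0,0.8],
  [0,0,0.8],
  [0,0,0.8],
  [0,0,0],
  [0,0,0],
  [0,0,0],
  [0,0,0],
  [0,0,0],
], roll=[0,0,0,0,0,0,0,0,0,0], fingers=[0.2,0.2,0.2,0.2,0.2,0.2,1,1,1,1], force=20)

```text
time_s: 4.4
position: [454.6, -162.7, 132.4]
eef_rot: [179.9, 0.1, 82.5]
force: [0.0, -0.2, 4.8]
finger_gap: 0.478
grip_force: 20.4
```

drive_tool([
  [0,0,0],
  [0,0,0],
  [0,0,0],
], roll=[0,0,0], fingers=[1,1,1])

```text
time_s: 4.7
position: [454.7, -162.7, 132.4]
eef_rot: [179.9, 0.1, 82.5]
force: [-0.2, 0.3, 6.0]
finger_gap: 0.478
grip_force: 20.3
```

drive_tool([
  [0.52,0,0.02],
  [0.52,0,0.05],
  [0.52,0,0.09],
  [0.51,0,0.12],
  [0.5,0,0.16],
  [0.48,0,0.2],
  [0.46,0,0.25],
  [0.44,0,0.29],
], roll=[0,0,0,0,0,0,0,0], fingers=[1,1,1,1,1,1,1,1])

```text
time_s: 5.5
position: [468.9, -64.1, 103.1]
eef_rot: [179.7, 0.0, 82.5]
force: [3.3, 2.5, 4.6]
finger_gap: 0.469
grip_force: 19.9
```

Run:
```python
from h import *
s=env.sense();print(s["time_s"],np.round(s["position"],1),np.round(s["force"],1),np.round(s["wrist_torque"],2))
im=env.capture("scene")[:,:,::-1];cv2.imwrite("pics/s2.png",cv2.resize(im[90:240,300:500],None,fx=3,fy=3))
```

```text
5.5 [468.9 -64.1 103.1] [3.3 2.5 4.6] [-0.06 -0.64  0.15]
```

View pics/s2.png

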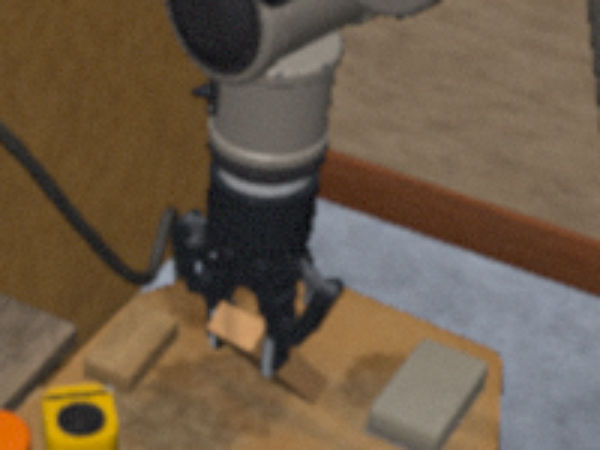

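The strip is pivoting in the grip: its top end face shows at crop (237,325), while its foot stays down at the right, near (300,375). I'll continue the arc.

drive_tool([
  [0.41,0,0.32],
  [0.38,0,0.36],
  [0.35,0,0.39],
  [0.32,0,0.42],
  [0.28,0,0.44],
  [0.24,0,0.47],
  [0.2,0,0.49],
  [0.15,0,0.5],
  [0,0,0.1],
  [0,0,0],
], roll=[0,0,0,0,0,0,0,0,0,0], fingers=[1,1,1,1,1,1,1,1,1,1])

```text
time_s: 6.55
position: [473.3, -6.4, 13.5]
eef_rot: [-179.8, -0.0, 82.5]
force: [-0.5, 0.1, -1.6]
finger_gap: 0.462
grip_force: 20.3
```

drive_tool([
  [0,0,0],
  [0,0,0],
  [0,0,0],
  [0,0,0],
  [0,0,-0.8],
  [0,0,-0.8],
  [0,0,-0.8],
  [0,0,-0.8],
  [-1,0,-0.8],
  [-1,0,-0.8],
  [-1,0,0],
  [-1,0,0],
], roll=[0,0,0,0,0,0,0,0,0,0,0,0], fingers=[0.3,0.3,0.3,0.3,0.3,0.3,0.3,0.3,0.3,0.3,0.3,0.3])

```text
time_s: 7.75
position: [461.5, -106.8, 135.5]
eef_rot: [179.9, 0.0, 82.5]
force: [-0.7, 1.0, 0.5]
finger_gap: 0.702
grip_force: 0.0
```

Run:
```python
from h import *
s=env.sense();print(s["time_s"],np.round(s["position"],1),np.round(s["force"],1),np.round(s["eef_rot"],2))
M=np.zeros((600,800,3),np.uint8)
for i,(n,x,y) in enumerate((("scene",300,120),("top",360,170))):
    im=env.capture(n)[:,:,::-1];cv2.imwrite(f"pics/{n}3.png",im)
    M[:,400*i:400*i+400]=cv2.resize(im[y:y+150,x:x+100],None,fx=4,fy=4,interpolation=cv2.INTER_CUBIC)
cv2.imwrite("pics/m3.png",M)
```

```text
7.75 [ 461.5 -106.8  135.5] [-0.7  1.   0.5] [1.7988e+02 4.0000e-02 8.2500e+01]
```

View pics/m3.png

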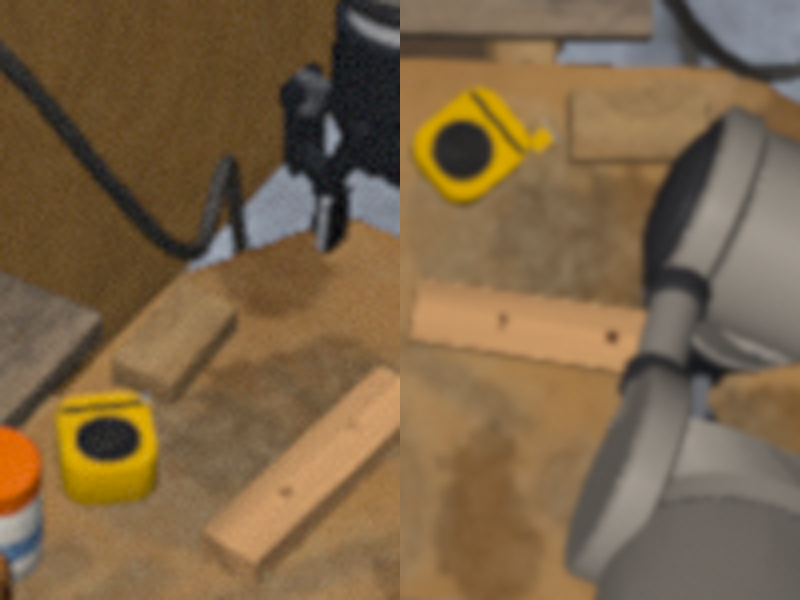

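Laid flat between the tape and the table front. Scene: left end at about (352–363,254–257); top: left end centre at about (364,249), dots at (385.5,250.5) and (412.5,254.5). I'll measure it at z=24.

Run:
```python
from h import *
for n,(x,y,w,h),T in(("scene",(340,190,100,80),150),("top",(355,232,70,35),170)):
    im=cv2.imread(f"pics/{n}3.png")
    v=cv2.cvtColor(im,cv2.COLOR_BGR2HSV)[y:y+h,x:x+w]
    for T in (160,170,180):
        m=((v[...,2]>T)&(v[...,0]<17)&(v[...,1]>95)).astype(np.uint8)
        k,l,st,ce=cv2.connectedComponentsWithStats(m);i=1+st[1:,4].argmax()
        ys,xs=np.nonzero(l==i);P=np.array([plane(n,(a+x,b+y),24)[:2] for a,b in zip(xs,ys)],np.float32)
        r=cv2.minAreaRect(P);print(n,T,st[i],np.round(r[0],1),np.round(r[1],1),round(r[2],1),np.round(cv2.boxPoints(r)).tolist())
```

```text
scene 160 [ 12  22  56  49 887] [465.3 -62.8] [182.   39.5] 83.4 [[435.0, -151.0], [474.0, -155.0], [495.0, 25.0], [456.0, 30.0]]
scene 170 [ 12  22  55  48 827] [465.1 -62.6] [179.8  37.1] 82.6 [[435.0, -149.0], [472.0, -154.0], [495.0, 24.0], [458.0, 29.0]]
scene 180 [ 14  23  53  47 754] [464.4 -63.1] [178.3  36.6] 83.0 [[435.0, -149.0], [472.0, -154.0], [493.0, 23.0], [457.0, 28.0]]Traceback (most recent call last):
  File "<stdin>", line 8, in <module>
  File "h.py", line 7, in plane
    o,d=ray(n,p);return o+d*(z-o[2])/d[2]
        ~~~^^^^^
  File "h.py", line 4, in ray
    c=env.camera_info(n);W=np.array(c["world_from_camera"]);d=W[:3,:3]@np.linalg.inv(c["mtx"])@np.array([p[0],p[1],1.])
ValueError: time passes only in moves, steps and waits
```

Scene gives centre (465,-63), 180 × 39 mm, long axis 83° at z=24; the top view's left end agrees. I'll grip 12 mm from the right end.

drive_tool([
  [-0.68,-0.02,0.8],
  [-0.68,-0.02,0.8],
  [0,0,0.8],
  [0,0,0.8],
  [0,0,0.8],
  [0,0,0.8],
  [0,0,0.4],
  [0,0,0.18],
  [0,0,0],
  [0,0,0],
  [0,0,0],
  [0,0,0],
], roll=[0,0,0,0,0,0,0,0,0,0,0,0], fingers=[0.3,0.3,0.3,0.3,0.3,0.3,0.3,0.3,0.3,1,1,1], force=60)

```text
time_s: 9.05
position: [456.6, -139.6, 1.1]
eef_rot: [179.9, 0.0, 82.5]
force: [-0.7, 0.0, 6.4]
finger_gap: 0.454
grip_force: 61.0
```

drive_tool([
  [0,0,0],
  [0,0,0],
  [0,0,-0.38],
  [0,0,-0.38],
  [0,0,-0.38],
  [0,0,0],
], roll=[0,0,0,0,0,0], fingers=[1,1,1,1,1,1])

```text
time_s: 9.65
position: [456.8, -139.8, 30.2]
eef_rot: [179.8, 0.1, 82.5]
force: [-0.4, -0.8, -0.6]
finger_gap: 0.455
grip_force: 60.5
```

drive_tool([
  [0,0,0],
  [0,0,0],
  [0,0,0],
  [0,0,0],
  [0.9,0.68,0],
  [0.9,0.68,0],
  [0.9,0.68,0],
  [0.9,0.68,0],
  [0.9,0.67,0],
  [0.9,0,0],
  [0.9,0,0],
  [0.9,0,0],
], roll=[-0.85,-0.85,-0.85,-0.85,0,0,0,0,0,0,0,0], fingers=[1,1,1,1,1,1,1,1,1,1,1,1])

```text
time_s: 10.85
position: [509.5, 53.1, 28.4]
eef_rot: [-180.0, 0.0, 99.5]
force: [0.2, -0.4, -0.9]
finger_gap: 0.453
grip_force: 60.8
```

Run:
```python
from h import *
s=env.sense();print(s["time_s"],np.round(s["position"],1),np.round(s["force"],1),np.round(s["eef_rot"],2),np.round(s["wrist_torque"],2))
M=np.zeros((600,800,3),np.uint8)
for i,(n,x,y) in enumerate((("scene",250,215),("top",240,180))):
    im=env.capture(n)[:,:,::-1];cv2.imwrite(f"pics/{n}4.png",im)
    M[:,400*i:400*i+400]=cv2.resize(im[y:y+150,x:x+100],None,fx=4,fy=4,interpolation=cv2.INTER_CUBIC)
cv2.imwrite("pics/m4.png",M)
```

```text
10.85 [509.5  53.1  28.4] [ 0.2 -0.4 -0.9] [-179.98    0.     99.49] [-0.08 -0.03  0.02]
```

View pics/m4.png

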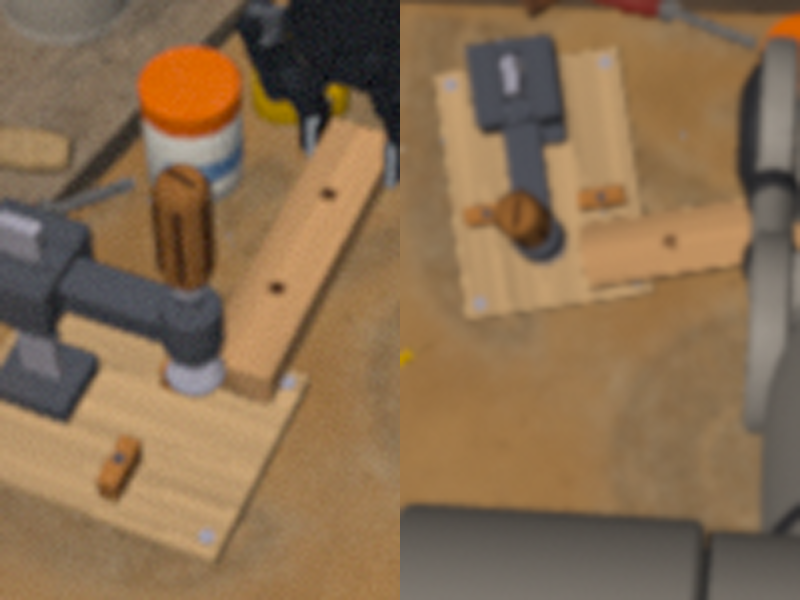

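The strip is level and lined up, its left end just short of the pad (scene px ≈(312,307.6), top px ≈(286,244)). Check its height and the stop gap.

Run:
```python
from h import *
o=np.array([485.8,242.9]);a=np.radians(9.5);R=np.array([[np.cos(a),-np.sin(a)],[np.sin(a),np.cos(a)]])
B=lambda X:(R.T@(np.array(X[:2])-o)).round(1)
X,e=tri((312.1,307.6),(285.9,244.1));print("strip left end top",X,e,B(X))
S=lambda u,v:(250+(u-1.5)/4,215+(v-1.5)/4)
T=lambda u,v:(240+(u-401.5)/4,180+(v-1.5)/4)
for n,p,z in(("top",T(603,196),30),("top",T(480,214),30),("scene",S(120,455),30)):print("stop top",n,B(plane(n,p,z)))
print("strip back edge", B(plane("top",T(640,222),53)), B(plane("top",T(742,206),53)),"front",B(plane("top",T(640,276),53)))
X,e=tri(S(182,180),T(521,213));print("handle top",X,e,B(X))
print("pad bottom front scene",[ (z,B(plane("scene",S(195,384),z))) for z in (55,65,75)])
# bar top
X,e=tri(S(20,222),T(510,72));print("bar top",X,e,B(X))
```

```text
strip left end top [474.2 218.7  54.7] [3.6, 3.6] [-15.4 -22. ]
stop top top [ 27.7 -35.9]
stop top top [27.9 42. ]
stop top scene [28.2 32.7]
strip back edge [  5.1 -57.3] [   5.6 -120.8] front [-27.9 -52.5]
handle top [485.  242.1 215.6] [0.3, 0.3] [-0.9 -0.7]
pad bottom front scene [(55, array([ 3.3, -5.1])), (65, array([-0.2,  1.1])), (75, array([-3.7,  7.4]))]
bar top [573.7 258.  147.4] [1.2, 1.2] [89.2  0.4]
```

Frame checks hold (bar top (89,0,147), handle top (−1,−1,216) in the base frame; pad ≈68 mm, clear of the strip top at 54). Slide in and lower.

drive_tool([
  [0.9,0,0],
  [0.9,0,0],
  [0.9,0,0],
  [0.9,0,0],
  [0.92,0,0],
  [0,0,0],
  [0,0,0.3],
  [0,0,0.27],
  [0,0,0],
], roll=[0,0,0,0,0,0,0,0,0], fingers=[1,1,1,1,1,1,1,1,1])

```text
time_s: 11.85
position: [491.2, 162.6, 13.4]
eef_rot: [-179.9, 0.0, 99.4]
force: [-0.4, 0.5, -1.4]
finger_gap: 0.458
grip_force: 60.8
```

drive_tool([
  [0,0.1,0],
  [0,0.1,0],
  [0,0.1,0],
  [0,0,0],
], roll=[0,0,0,0], fingers=[1,1,1,1])

```text
time_s: 12.25
position: [499.2, 164.8, 14.3]
eef_rot: [180.0, 0.0, 99.5]
force: [-0.3, -0.4, -1.0]
finger_gap: 0.453
grip_force: 60.8
```

drive_tool([
  [0,0,0.04],
  [0,0,0.04],
  [0,0,0],
], roll=[0,0,0], fingers=[1,1,1])

```text
time_s: 12.55
position: [498.7, 164.9, 13.0]
eef_rot: [180.0, 0.0, 99.5]
force: [-2.2, -0.2, 7.7]
finger_gap: 0.456
grip_force: 61.9
```

drive_tool([
  [0,0.06,0],
  [0,0.06,0],
  [0,0,0],
  [0,0,0],
], roll=[0,0,0,0], fingers=[1,1,1,1])

```text
time_s: 12.95
position: [500.9, 165.4, 13.0]
eef_rot: [-180.0, 0.0, 99.5]
force: [-4.4, -0.7, 8.8]
finger_gap: 0.457
grip_force: 62.1
```

drive_tool([
  [0,0.06,-0.02],
  [0,0.04,0],
  [0,0,0],
], roll=[0,0,0], fingers=[1,1,1])

```text
time_s: 13.25
position: [501.7, 165.5, 13.0]
eef_rot: [-179.7, 0.0, 99.6]
force: [-8.0, -2.6, 9.6]
finger_gap: 0.453
grip_force: 62.4
```

drive_tool([
  [0,0.06,0],
  [0,0.04,0],
  [0,0,0],
], roll=[0,0,0], fingers=[1,1,1])

```text
time_s: 13.55
position: [501.8, 165.5, 13.0]
eef_rot: [-179.4, 0.0, 99.6]
force: [-15.4, -4.1, 16.9]
finger_gap: 0.458
grip_force: 63.2
```

Contact with the stop shows (x force −15 N, no further motion, base x ≈3). Ease off, release, look.

drive_tool([
  [0,-0.12,0],
  [0,0,0],
  [0,0,0],
  [0,0,0],
  [0,0,0],
  [-0.2,0,-0.8],
  [-0.4,0,-0.8],
  [-0.8,0,-0.8],
  [-0.8,0,-0.8],
  [-0.8,0,-0.8],
  [-0.8,0,-0.8],
  [0,0,0],
], roll=[0,0,0,0,0,0,0,0,0,0,0,0], fingers=[1,0.35,0.35,0.35,0.35,0.35,0.35,0.35,0.35,0.35,0.35,0.35])

```text
time_s: 14.75
position: [521.4, 70.2, 135.2]
eef_rot: [179.7, 0.1, 99.3]
force: [1.2, 0.7, 0.5]
finger_gap: 0.653
grip_force: 0.0
```

Run:
```python
from h import *
s=env.sense();print(s["time_s"],np.round(s["position"],1),np.round(s["force"],1),np.round(s["joints"],1),np.round(s["eef_rot"],2))
M=np.zeros((600,800,3),np.uint8)
for i,(n,x,y) in enumerate((("scene",235,225),("top",230,180))):
    im=env.capture(n)[:,:,::-1];cv2.imwrite(f"pics/{n}5.png",im)
    M[:,400*i:400*i+400]=cv2.resize(im[y:y+150,x:x+100],None,fx=4,fy=4,interpolation=cv2.INTER_CUBIC)
cv2.imwrite("pics/m5.png",M)
```

```text
14.75 [521.4  70.2 135.2] [1.2 0.7 0.5] [ -0.7  25.1  95.3  -0.   59.2 -10. ] [1.7968e+02 9.0000e-02 9.9350e+01]
```

View pics/m5.png

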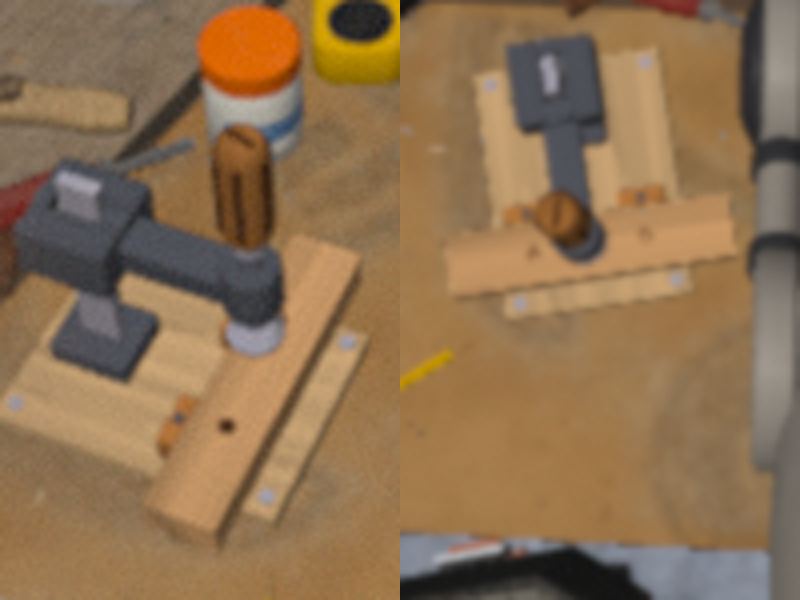

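The strip lies on the base against both orange stops, under the raised pad, overhanging both sides evenly. I'll check numerically.

Run:
```python
from h import *
o=np.array([485.8,242.9]);a=np.radians(9.5);R=np.array([[np.cos(a),-np.sin(a)],[np.sin(a),np.cos(a)]])
B=lambda X:(R.T@(np.array(X[:2])-o)).round(1)
T=lambda u,v:(230+(u-401.5)/4,180+(v-1.5)/4)
S=lambda u,v:(235+(u-1.5)/4,225+(v-1.5)/4)
for p in((446,240),(728,195),(737,252),(452,296)):print("top corner",B(plane("top",T(*p),36)))
for p in((150,500),(300,237),(360,262),(215,530)):print("scene corner",B(plane("scene",S(*p),36)))
print("screws",[B(plane("top",T(*p),12)) for p in((518,303),(677,280),(490,86),(645,63))])
X,e=tri(S(243,132),T(560,208));print("handle",X,e,B(X))
X,e=tri(S(85,222),T(550,130));print("collar front-top edge",X,e)
c=B(env.sense()["position"]);print("tcp base",c)
```

```text
top corner [17.8 89.2]
top corner [ 19.5 -88.8]
top corner [-16.7 -89.1]
top corner [-17.4  90. ]
scene corner [17.6 84.8]
scene corner [ 17.4 -89.4]
scene corner [-18.9 -86.3]
scene corner [-18.3  87.3]
screws [array([-25.6,  52.9]), array([-26.2, -48.7]), array([115.2,  51.9]), array([115.1, -48.4])]
handle [486.1 241.6 220.1] [1.5, 1.5] [ 0.1 -1.3]
collar front-top edge [552.1 264.7 136. ] [10.6, 10.6]
tcp base [   4.7 -174.1]
```

Strip pose in base frame: x≈+0.5, y≈0, yaw <0.01 rad – good. Now bring the fingers over the collar shoulders astride the bar.

drive_tool([
  [0,0,-0.8],
  [0,0,-0.8],
  [0,0,0],
  [0,0,0],
  [0,0,0],
  [0,0,0],
  [0,0,0],
  [0,0,0],
  [0,0,0],
  [0,0,0],
  [0,0,0],
  [0,0,0],
], roll=[-1,-1,-1,-1,-1,-1,-1,-1,-1,-1,-1,-1], fingers=[0.7,0.7,0.7,0.7,0.7,0.7,0.7,0.7,0.7,0.7,0.7,0.7])

```text
time_s: 16.05
position: [518.3, 73.2, 171.1]
eef_rot: [-180.0, -0.2, 159.8]
force: [-0.2, -0.9, -0.9]
finger_gap: 0.3
grip_force: 0.0
```

drive_tool([
  [0,0,0],
  [0,0,0],
  [0,0,0],
  [0,0,0],
  [0,0,0],
  [0,0,0],
  [-0.85,0.87,0],
  [-0.85,0.87,0],
  [-0.85,0.87,0],
  [-0.86,0.87,0],
  [0,0.87,0],
  [0,0.87,0],
], roll=[-1,-1,-1,-1,-1,-1,0,0,0,0,0,0], fingers=[0.7,0.7,0.7,0.7,0.7,0.7,0.7,0.7,0.7,0.7,0.7,0.7])

```text
time_s: 17.25
position: [580.8, 216.9, 170.3]
eef_rot: [-180.0, -0.2, -170.4]
force: [-0.0, 0.4, -0.8]
finger_gap: 0.3
grip_force: 0.0
```

drive_tool([
  [0,0.87,0],
  [0,0.87,0],
  [0,0,0],
  [0,0,0],
], roll=[0,0,0,0], fingers=[0.7,0.7,0.7,0.7])

```text
time_s: 17.65
position: [573.6, 258.5, 171.3]
eef_rot: [-180.0, -0.1, -170.4]
force: [0.8, -0.5, 0.2]
finger_gap: 0.296
grip_force: 0.0
```

Run:
```python
from h import *
o=np.array([485.8,242.9]);a=np.radians(9.5);R=np.array([[np.cos(a),-np.sin(a)],[np.sin(a),np.cos(a)]])
s=env.sense();print(s["time_s"],np.round(s["position"],1),np.round(s["force"],1),np.round(s["eef_rot"],2),np.round(s["joints"],1),R.T@(np.array(s["position"][:2])-o))
im=env.capture("scene")[:,:,::-1];cv2.imwrite("pics/scene6.png",im)
cv2.imwrite("pics/m6.png",cv2.resize(im[200:350,220:340],None,fx=4,fy=4,interpolation=cv2.INTER_CUBIC))
```

```text
17.65 [573.6 258.5 171.3] [ 0.8 -0.5  0.2] [-1.7997e+02 -1.4000e-01 -1.7040e+02] [ 17.3  33.4  74.5  -0.   72.2 -82.3] [89.19760439  0.86546281]
```

View pics/m6.png

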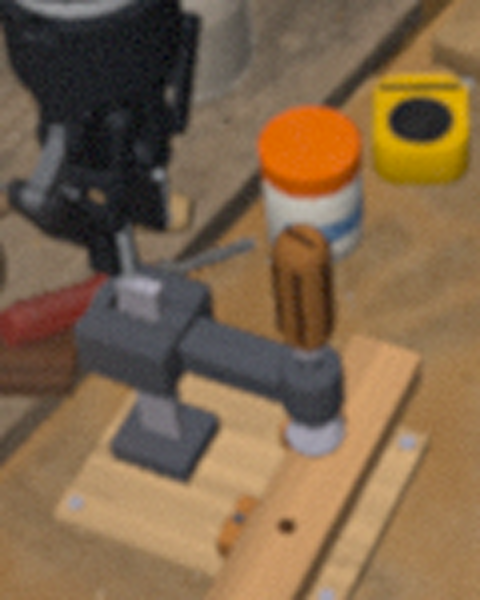

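Fingertips (crop ≈(120,270) and (165,225)) stand either side of the bar top (140,285). Push down.

drive_tool([
  [0,0,0.55],
  [0,0,0.55],
  [0,0,0.4],
  [0,0,0.2],
  [0,0,0.2],
  [0,0,0.2],
  [0,0,0.2],
], roll=[0,0,0,0,0,0,0], fingers=[0.7,0.7,0.7,0.7,0.7,0.7,0.7])

```text
time_s: 18.4
position: [574.8, 257.6, 115.4]
eef_rot: [-180.0, 0.0, -170.5]
force: [-0.6, -1.9, 2.0]
finger_gap: 0.303
grip_force: 1.1
```

drive_tool([
  [0,0,0.2],
  [0,0,0.2],
  [0,0,0.2],
  [0,0,0.2],
], roll=[0,0,0,0], fingers=[0.7,0.7,0.7,0.7])

```text
time_s: 18.8
position: [574.8, 257.6, 94.9]
eef_rot: [-180.0, 0.0, -170.5]
force: [1.0, -2.1, 0.9]
finger_gap: 0.298
grip_force: 1.1
```

drive_tool([
  [0,0,0.1],
  [0,0,0.1],
  [0,0,0],
], roll=[0,0,0], fingers=[0.7,0.7,0.7])

```text
time_s: 19.1
position: [575.2, 257.8, 90.5]
eef_rot: [180.0, 0.1, -170.5]
force: [1.6, -0.1, 2.8]
finger_gap: 0.298
grip_force: 1.2
```

drive_tool([
  [0,0,0.08],
  [0,0,0.08],
  [0,0,0],
], roll=[0,0,0], fingers=[0.7,0.7,0.7])

```text
time_s: 19.4
position: [575.6, 257.9, 89.0]
eef_rot: [180.0, 0.2, -170.5]
force: [-1.9, -2.7, 17.4]
finger_gap: 0.3
grip_force: 8.3
```

drive_tool([
  [0,0,0.05],
  [0,0,0],
  [0,0,0],
], roll=[0,0,0], fingers=[0.7,0.7,0.7])

```text
time_s: 19.7
position: [575.7, 257.9, 88.8]
eef_rot: [180.0, 0.2, -170.5]
force: [-4.2, -4.3, 22.3]
finger_gap: 0.302
grip_force: 11.1
```

drive_tool([
  [0,0,0.04],
  [0,0,0],
  [0,0,0],
], roll=[0,0,0], fingers=[0.7,0.7,0.7])

```text
time_s: 20.0
position: [575.8, 258.0, 88.5]
eef_rot: [180.0, 0.3, -170.5]
force: [-5.8, -3.7, 26.8]
finger_gap: 0.302
grip_force: 13.2
```

Bound: 27 N, collar at ≈88 mm as expected (about 0.044 travel). Rise and go over the handle.

drive_tool([
  [0,0,-0.5],
  [0,0,-0.8],
  [0,0,-0.8],
  [0,0,-0.8],
  [0,0,-0.8],
  [0,0,-0.8],
  [0.9,0,0],
  [0.9,0,0],
  [0.9,0,0],
  [0.9,0,0],
  [0,0,0],
  [0,0,0],
], roll=[0,0,0,0,0,0,0,0,0,0,0,0], fingers=[0.7,0.7,0.7,0.3,0.3,0.3,0.3,0.3,0.3,0.3,0.3,0.3])

```text
time_s: 21.2
position: [486.0, 243.2, 196.7]
eef_rot: [180.0, 0.0, -170.5]
force: [0.1, -0.8, -0.3]
finger_gap: 0.697
grip_force: 0.0
```

Run:
```python
from h import *
o=np.array([485.8,242.9]);a=np.radians(9.5);R=np.array([[np.cos(a),-np.sin(a)],[np.sin(a),np.cos(a)]])
s=env.sense();print(s["time_s"],np.round(s["position"],1),np.round(s["force"],1),np.round(s["joints"],1),R.T@(np.array(s["position"][:2])-o))
im=env.capture("scene")[:,:,::-1];cv2.imwrite("pics/scene7.png",im)
v=cv2.cvtColor(im,cv2.COLOR_BGR2HSV);x,y,w,h=280,255,32,45;m=(v[y:y+h,x:x+w,1]>150).astype(np.uint8)
k,l,st,ce=cv2.connectedComponentsWithStats(m);i=1+st[1:,4].argmax();print("handle",st[i]+[x,y,0,0,0],ce[i]+(x,y))
for z in(182,172): print(z,proj("scene",np.r_[o,z]).round(1))
```

```text
21.2 [486.  243.2 196.7] [ 0.1 -0.8 -0.3] [ 18.5  23.2  87.6   0.   69.2 -81. ] [0.23173984 0.23276957]
handle [288 268  15  30 285] [295.75087719 284.12631579]
182 [295.4 272. ]
172 [295.6 275.6]
```

Handle is at the expected place (top ≈185 mm) under the tool. Descend and grip.

drive_tool([
  [0,0,0.6],
  [0,0,0.6],
  [0,0,0.6],
  [0,0,0.4],
  [0,0,0],
  [0,0,0],
  [0,0,0],
  [0,0,0],
  [0,0,0],
  [0,0,0],
], roll=[0,0,0,0,0,0,0,0,0,0], fingers=[0.3,0.3,0.3,0.3,1,1,1,1,1,1], force=50)

```text
time_s: 22.25
position: [486.3, 242.9, 142.1]
eef_rot: [180.0, 0.1, -170.5]
force: [0.4, 0.2, 0.9]
finger_gap: 0.292
grip_force: 49.4
```

drive_tool([
  [0,0,0.004],
  [0,0,0.004],
  [0,0,0.004],
  [0,0,0.004],
  [0,0,0.004],
  [0,0,0.004],
], roll=[0.8,0.8,0.8,0.8,0.8,0.8], fingers=[1,1,1,1,1,1])

```text
time_s: 22.85
position: [486.6, 243.2, 142.0]
eef_rot: [179.9, 0.1, 165.4]
force: [0.1, 0.2, 4.5]
finger_gap: 0.287
grip_force: 49.9
```

Run:
```python
from h import *
s=env.sense();print({k:np.round(s[k],2).tolist() for k in("position","eef_rot","force","wrist_torque","finger_gap","joints")})
```

```text
{'position': [486.59, 243.24, 142.0], 'eef_rot': [179.92, 0.13, 165.35], 'force': [0.08, 0.22, 4.48], 'wrist_torque': [-0.13, -0.04, 0.14], 'finger_gap': 0.29, 'joints': [18.49, 26.44, 91.81, -0.01, 61.6, -56.86]}
```

drive_tool([
  [0,0,-0.02],
  [0,0,0],
  [0,0,0],
  [0,0,0],
  [0,0,0],
  [0,0,0],
  [0,0,0],
  [0,0,0],
  [0,0,0],
  [0,0,0],
  [0,0,0],
  [0,0,0],
], roll=[0.9,0.9,0.9,0.9,0.9,0.9,0.9,0.9,0.9,0.9,0.9,0.9], fingers=[1,1,1,1,1,1,1,1,1,1,1,1])

```text
time_s: 24.05
position: [487.4, 244.0, 142.1]
eef_rot: [179.8, -0.0, 111.3]
force: [6.5, 5.6, -1.8]
finger_gap: 0.295
grip_force: 50.5
```

drive_tool([
  [0,0,0],
  [0,0,0],
  [0,0,0],
  [0,0,0],
  [0,0,0],
  [0,0,0],
  [0,0,0],
  [0,0,0],
  [0,0,0],
  [0,0,0],
  [0,0,0],
  [0,0,0],
], roll=[0.9,0.9,0.9,0.9,0.9,0.9,0.9,0.9,0.9,0.9,0.9,0.9], fingers=[1,1,1,1,1,1,1,1,1,1,1,1])

```text
time_s: 25.25
position: [489.7, 244.8, 142.1]
eef_rot: [179.7, -0.5, 57.3]
force: [16.0, 8.2, -8.2]
finger_gap: 0.289
grip_force: 50.2
```

Run:
```python
from h import *
s=env.sense();print({k:np.round(s[k],2).tolist() for k in("position","eef_rot","force","wrist_torque","finger_gap","joints")})
```

```text
{'position': [489.74, 244.75, 142.06], 'eef_rot': [179.7, -0.48, 57.3], 'force': [16.04, 8.18, -8.2], 'wrist_torque': [1.26, -1.75, 0.18], 'finger_gap': 0.29, 'joints': [18.49, 26.56, 91.61, 0.08, 61.28, 51.15]}
```

drive_tool([
  [0.06,0.06,0.02],
  [0.05,0.06,0.01],
  [0,0,0],
], roll=[0,0,0], fingers=[1,1,1])

```text
time_s: 25.55
position: [491.6, 245.4, 141.9]
eef_rot: [179.9, -0.3, 57.5]
force: [5.0, 6.5, 2.6]
finger_gap: 0.295
grip_force: 53.3
```

Run:
```python
from h import *
s=env.sense();print({k:np.round(s[k],2).tolist() for k in("position","eef_rot","force","wrist_torque","finger_gap","joints")})
im=env.capture("scene")[:,:,::-1];cv2.imwrite("pics/scene8.png",im)
```

```text
{'position': [491.57, 245.37, 141.87], 'eef_rot': [179.92, -0.31, 57.47], 'force': [4.99, 6.51, 2.57], 'wrist_torque': [1.15, -0.03, 0.11], 'finger_gap': 0.3, 'joints': [18.46, 26.88, 91.08, 0.15, 61.74, 50.92]}
```

Forces eased. Turn about 60° more while following the tilt slightly.

drive_tool([
  [0.01,0.01,0],
  [0.01,0.01,0],
  [0.01,0.01,0],
  [0.01,0.01,0],
  [0.01,0.01,0],
  [0.01,0.01,0],
  [0,0.015,0],
  [0,0.015,0],
  [0,0.015,0],
  [0,0.015,0],
  [0,0.015,0],
  [0,0.015,0],
], roll=[1,1,1,1,1,1,1,1,1,1,1,1], fingers=[1,1,1,1,1,1,1,1,1,1,1,1])

```text
time_s: 26.8
position: [494.8, 241.7, 141.8]
eef_rot: [-179.9, -0.3, -2.7]
force: [6.5, 0.2, 0.9]
finger_gap: 0.291
grip_force: 49.7
```

drive_tool([
  [0,0,0],
  [0,0,0],
], roll=[0,0], fingers=[1,1])

```text
time_s: 27.0
position: [494.9, 241.8, 141.7]
eef_rot: [-179.9, -0.3, -2.5]
force: [7.2, 1.1, 0.3]
finger_gap: 0.292
grip_force: 49.7
```

Run:
```python
from h import *
s=env.sense();print({k:np.round(s[k],2).tolist() for k in("position","eef_rot","force","wrist_torque","finger_gap","joints")})
```

```text
{'position': [494.86, 241.76, 141.75], 'eef_rot': [-179.92, -0.32, -2.53], 'force': [7.22, 1.11, 0.28], 'wrist_torque': [-0.15, -0.83, -0.02], 'finger_gap': 0.29, 'joints': [18.08, 27.01, 90.88, -0.04, 61.79, 110.63]}
```

drive_tool([
  [0,0.03,0],
  [0,0.03,0],
  [0,0.02,0],
  [0,0.02,0],
  [0,0.02,0],
  [0,0,0],
  [0,0,0],
], roll=[1,1,1,1,1,0,0], fingers=[1,1,1,1,1,1,1])

```text
time_s: 27.7
position: [494.1, 239.0, 141.7]
eef_rot: [-179.8, -0.2, -27.5]
force: [7.1, 2.3, -0.5]
finger_gap: 0.292
grip_force: 50.0
```

drive_tool([
  [0,0,0],
  [0,0,0],
  [0,0,0],
  [0,0,0],
  [0,0,-0.5],
  [0,0,-0.8],
  [0,0,-0.8],
  [0,0,-0.8],
  [0,0,-0.8],
  [0,0,-0.8],
  [0,0,0],
  [0,0,0],
], roll=[0,0,0,0,0,0,0,0,0,0,0,0], fingers=[0.3,0.3,0.3,0.3,0.3,0.3,0.3,0.3,0.3,0.3,0.3,0.3])

```text
time_s: 28.9
position: [491.8, 238.5, 253.5]
eef_rot: [-180.0, -0.0, -27.5]
force: [0.3, 0.4, -0.6]
finger_gap: 0.702
grip_force: 0.0
```

Run:
```python
from h import *
s=env.sense();print({k:np.round(s[k],2).tolist() for k in("time_s","position","eef_rot","force","finger_gap","joints")})
im=env.capture("scene")[:,:,::-1];cv2.imwrite("pics/scene9.png",im)
a=cv2.imread("pics/scene5.png")
M=np.hstack([cv2.resize(i[225:375,235:335],None,fx=4,fy=4,interpolation=cv2.INTER_CUBIC) for i in(a,im)]);cv2.imwrite("pics/m9.png",M)
```

```text
{'time_s': 28.9, 'position': [491.85, 238.49, 253.48], 'eef_rot': [-179.97, -0.03, -27.51], 'force': [0.33, 0.38, -0.56], 'finger_gap': 0.7, 'joints': [17.84, 20.94, 81.74, -0.0, 77.28, 135.35]}
```

View pics/m9.png

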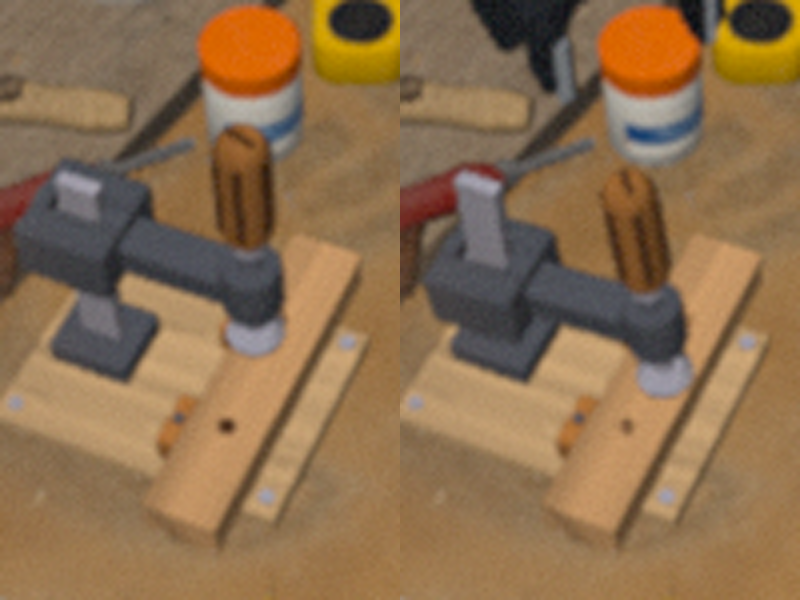

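The jaw is tilted, pad on the strip, strip unchanged at both stops. I'll measure the tilt from the handle's lean before and after.

Run:
```python
from h import *
o=np.array([485.8,242.9]);a=np.radians(9.5);bx=np.array([np.cos(a),np.sin(a),0])
def axis(f,y0,y1):
    v=cv2.cvtColor(cv2.imread(f),cv2.COLOR_BGR2HSV);m=(v[y0:y1,282:312,1]>150).astype(np.uint8)
    k,l,st,ce=cv2.connectedComponentsWithStats(m);i=1+st[1:,4].argmax();ys,xs=np.nonzero(l==i)
    rows=[(r+y0,xs[ys==r].mean()+282) for r in range(ys.min()+4,ys.max()-2)];r=np.array(rows)
    return np.polyfit(r[:,0],r[:,1],1)[0],st[i]+[282,y0,0,0,0]
print(axis("pics/scene5.png",250,290));print(axis("pics/scene9.png",260,305))
for t in(0,.05,.075,.1,.15):
    ax=np.array([0,0,1.])+t*bx
    P=[proj("scene",np.r_[o,36]+ax*h) for h in(90,140)];d=P[1]-P[0];print(t,round(d[0]/d[1],3),np.round(P[1],1))
```

```text
(np.float64(0.08779264214046943), array([287, 257,  17,  30, 368]))
(np.float64(0.19295031055900547), array([285, 267,  17,  31, 370]))
0 0.083 [295.5 274.2]
0.05 0.157 [292.1 273. ]
0.075 0.193 [290.3 272.5]
0.1 0.227 [288.6 271.9]
0.15 0.294 [285.1 270.8]
```

Tilt ≈0.072 rad, so about 33 N of clamping force, well above 20 N. The strip hasn't moved and the arm is clear of everything.

```bash
python3 -c "
from rig import env
print(env.sign_off())"
```

```text
the job is handed in; nothing more can be done
None
```

I handed the job in at about 29 s: the strip was laid flat and let go, then set on the base against both stops and clamped at about 33 N, estimated from a measured jaw tilt of about 0.072 rad, with the loose things left alone; the sign-off returned no verdict.

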